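# Clamp a casting in the inspection fixture

## Robot

A 6-joint arm with a two-finger parallel gripper is mounted at the origin on the work surface. World frame = base frame: x ahead of the robot, y to its left, z up, the work surface at z = 0. Lengths are in m, angles in rad, forces in N, time in s.
With the tool pointing down it reaches from about 0.35 to 0.775 m from the base axis. Payload 7.3 kg.
Tool frame: the origin (TCP) lies at the very end of the fingers, on their centre line; the grasp point (between the pads) lies 19 mm behind it; z points along the fingers, y is the line along which they close (so a half turn about z gives the same grasp; the last joint's range is limited). The gripper opens to 92 mm and grips with 3 to 60 N. Pads are 19 mm wide; open, the fingers measure 130 mm over their backs; the gripper's body (75 mm by 190 mm) begins 47 mm behind the grasp point.
Start: joints at [1.187, 0.342, 1.524, -0, 1.275, -0.146], TCP at [0.124, 0.51, 0.227] pointing down, gripper open.
Joint ranges: [-2.53, 2.53], [-0.77, 2.02], [0.04, 2.7], [-1, 4.14], [0.28, 2.66], [-3.11, 3.11]. Speed limits (rad/s): [2.57, 2.57, 3.14, 3.14, 3.14, 3.14].

## Interface

Orientations are given as [roll, pitch, yaw] about the fixed x, y, z axes, in that order (R = Rz(yaw) Ry(pitch) Rx(roll)).
In Python, from cell import telemetry, eyes, job gives the robot as it stands.
- The arm moves only by the tool apply_moves, never from a script. Its arguments are lists of equal length, an entry for each row: "delta_pos": the shift along the world's x, y, z each as a share of 0.4 m, from -1 to 1, a list of three; "dr": the turn, a rotation vector about the world's x, y, z each as a share of 0.5 rad, from -1 to 1, a list of three; "jaw": the opening, from 0 (shut) to 1 (fully open). A call has 1 to 8 rows; each row is the pose to reach, as a shift and turn from the pose commanded when the call began; what a row does not reach only later rows make up. A row lasts 1/12 s, in which the tool goes at most 41.7 mm and 7.16 degrees, less where a joint would pass 70% of its speed; a pose out of reach is approached as far as the arm can. A call with a number of a shift or a turn outside -1 to 1 is refused whole. A call with a gripper value outside its range is refused whole. The fingers move at their own pace and stop on an object; "force" is the grip in N (left out, the last holds). Time passes only in rows, so rows that repeat a pose let the fingers close. It gives the time, the measured TCP pose, the force, the opening and the grip force at its end, in the units of the state.
- telemetry.observe(): the state, without advancing time (a new reading comes with each control period).
- eyes.read_camera(name): name is "side" or "top"; returns the picture (480x640x3 uint8, red, green, blue); there is no depth.
- eyes.camera_model(name): a dict with "vertical_fov" (degrees; the focal length in pixels is half the picture's height over the tangent of half this angle, whatever the lens; pixels are square), "cx", "cy" (the principal point, pixels), "k1" (the pictures are not rectified: a ray, as slopes to the right and down, at radius r is drawn at 1 + k1 r^2 times it, then the intrinsics apply), "rvec" (rotation vector, rad) and "tvec" (3), from world to camera coordinates, as OpenCV has them. Camera axes: x right, y down, z forward; pixel columns grow to the right and rows downward; lengths in m; the calibration is good to about 2 mm. A picture is of the moment at which its call begins. camera_model takes no time and is no camera call.
- job.hand_in(): hands the job in; it is judged then, once.
The state is a dict: "time": time; "qpos": joint angles; "qvel": joint speeds; "joint_efforts": joint torques, N m; "tool_pos": TCP position; "tool_rot": TCP orientation; "contact_force": force on the tool from outside, world axes, zero at the start; "torque": the same for the moment, N m; "opening": finger opening in m; "grip_force": force on a finger pad.
Only numpy, scipy, OpenCV 4.12 (cv2) and the standard library are available. Lean on these libraries where they do the work, as an engineer would, in place of code of your own. Each camera call takes 0.05 s, during which the arm holds its last target. There are 200 camera calls.

## Task

Clamp the aluminium casting in the bench fixture: loosen the black wing knob on the carriage, slide the carriage along its rail so that its pad pushes the casting gently (never over 40 N) home against the end stop, then tighten the knob again with the casting still held between pad and stop. Leave the other things on the bench where they are.

Things in the scene. Friction and masses are not known exactly. Their poses are not given: they have to be found in the camera images.
- fixture: Fixture on the bench: base 190 x 410 x 20 mm (x -98 to 92, y -175 to 235), steel rail along y on the robot's side, beside it (+x) a bed, top at z 30, between fences (top z 42), end stop block 68 high at the +y end. Origin at bench height. x away from the robot, y along the rail to the end stop, z up. Bed centre line at x = 38 mm; rail centre x = -40.
- stop_face (a point): Centre of the end stop's flat face, which looks to the fixture's -y; at fixture (38, 200, 45) mm. Axes as the fixture's.
- carriage (a joint): Travel of the sliding carriage along the rail, m: 0 to 0.18, growing towards the end stop (+y of the fixture). With the casting fully home the pad touches it at 0.160. Knob loose: slides with a few N; knob tight: held fast against 25 N.
- pad_face (a point): Centre of the carriage's steel pad face (56 x 32 mm), which looks to the end stop and pushes the casting; at fixture (38, -80 + carriage travel, 45) mm, axes as the fixture's. The carriage is an aluminium block 66 x 60 mm, 75 mm high, with a slanted knob seat on the robot's side.
- clamp_knob (a joint): Clamp knob angle, rad: 0 = fully tight (at its end), 1.3 = fully loose (at its end); grows anticlockwise as seen looking down on the knob along its axis. The clamp lets go at about 0.8. Needs about 0.15 to 0.25 N m; stays where it is left.
- knob_grip (a point): Grip point of the black wing knob, on its axis, 34 mm above its slanted seat. Wing 46 long x 12 thick x 24 mm deep (21 to 45 above the seat). Axes turn with the knob: z out along the knob axis, leaning 28 degrees from vertical to the fixture's -x (the robot); x along the wing, y across it. At knob angle 0.65 the wing points straight up the slant. At fixture (-88, -118 + travel, 115) mm.
- casting: Aluminium casting lying on the bed between the fences, 60 (x) x 120 (y) x 50 mm high, with a flat foot, end walls 26 mm high and two round bosses, about 0.45 kg, 2 mm play to the fences. Origin at the centre of its underside; y along its length (as the fixture's y), z up. Its flat ends are at y = +60 (towards the stop) and -60 mm (towards the pad).
- spare_casting: Bystander: a second casting of the same kind lying on the bench. Origin at the centre of its underside. Leave alone.
- deburring_tool: Bystander: hand deburring tool like a screwdriver, about 200 mm long, lying on the bench. Leave alone.
- plug_cup: Bystander: empty grey plastic cup, 70 mm wide, 60 mm high, standing on the bench. Origin at the centre of its underside. Leave alone.

How it is judged:
On the way, in this order (a step that is already met when the one before it is completed fails the run):
1. the knob is loosened to beyond 0.9 rad before the carriage has been moved (by more than 8 mm) (value of joint clamp_knob above 0.9 rad and distance of pad_face from where it was at the start of the episode below 0.008 m), for 0.1 s.
2. with the knob still loose (beyond 0.8 rad), the casting is pushed home: its end within 2.5 mm of the end stop, and the pad within 2.5 mm of its other end (value of joint clamp_knob above 0.8 rad and y of casting in the frame of stop_face above -0.0625 m and y of pad_face in the frame of casting above -0.0625 m), for 0.1 s.
At the end, for the whole second after the job is handed in: The knob is tight (below 0.25 rad), the casting lies flat on the bed at rest with its end within 2.5 mm of the end stop, and the carriage's pad is within 2.5 mm of the casting's other end (value of joint clamp_knob below 0.25 rad and y of casting in the frame of stop_face above -0.0625 m and y of pad_face in the frame of casting above -0.0625 m and angle between casting's own z axis and vertical below 0.06 rad and z of casting in the frame of fixture below 0.034 m and linear speed of casting below 0.01 m/s); the robot touches nothing.
It fails at once if the pad presses on the casting with more than 40 N (contact force between carriage and casting above 40 N).
It fails at once if the spare casting, deburring tool or cup is moved by more than 20 mm (distance of any of spare_casting, deburring_tool, plug_cup from where it was at the start of the episode above 0.02 m).
It also fails if it takes over 45 s, if anything falls off the work surface, if the arm or the gripper's body presses on something with over 40 N, if the wrist force passes 120 N, or if a joint passes its speed limit or range.

## Working session

There is one attempt and no reset: what is moved stays moved. The work goes in short steps, Python scripts to look and compute and a tool call to move; the robot and the scene stay as the last step left them, time stands still between calls to the robot, and variables do not carry over. Pictures are saved under pics/ and viewed, at most 10 in all, crops included, and the job is handed in when it is done.

Besides the shell and the picture viewer there is one more tool, called after ">>>" in YAML: its name, and indented under it one key for each argument. apply_moves: Moves the arm, as the interface text tells. Its arguments: {"type":"object","properties":{"delta_pos":{"type":"array"},"dr":{"type":"array"},"jaw":{"type":"array"},"force":{"type":"number"}},"required":["delta_pos","dr","jaw"]}

```bash
mkdir -p pics; ls; cat > h.py <<'E'
import numpy as np, cv2
from cell import telemetry, eyes, job
def cam(n):
    m=eyes.camera_model(n); f=240/np.tan(np.radians(m["vertical_fov"])/2)
    R=cv2.Rodrigues(np.array(m["rvec"],float))[0]; t=np.array(m["tvec"],float)
    return f,m["cx"],m["cy"],m["k1"],R,t
def proj(n,P):
    f,cx,cy,k,R,t=cam(n); c=np.atleast_2d(P)@R.T+t; s=c[:,:2]/c[:,2:]
    s=s*(1+k*(s**2).sum(1,keepdims=True)); return s*f+[cx,cy]
def ray(n,uv):
    f,cx,cy,k,R,t=cam(n); d=(np.array(uv,float)-[cx,cy])/f; s=d.copy()
    for _ in range(30): s=d/(1+k*(s**2).sum())
    return -R.T@t, R.T@np.array([s[0],s[1],1])
def onz(n,uv,z):
    o,d=ray(n,uv); return o+d*(z-o[2])/d[2]
def tri(n1,a,n2,b):
    o,d=ray(n1,a);p,e=ray(n2,b); s=np.linalg.lstsq(np.c_[d,-e],p-o,rcond=None)[0]
    A=o+d*s[0];B=p+e*s[1]; return (A+B)/2,np.linalg.norm(A-B)
def snap(n,f):
    im=eyes.read_camera(n); cv2.imwrite(f"pics/{f}.png",im[:,:,::-1]); return im
E
python3 - <<'E'
from h import *
for n in("top","side"):
    snap(n,n+"0"); f,cx,cy,k,R,t=cam(n); print(n,f,cx,cy,k,-R.T@t,R[2])
print(telemetry.observe())
E
```

```text
pics
top 458.9345489779824 322.36433726932876 242.96553981687703 -0.059938363278590305 [3.66608837e-01 1.63199357e-04 1.12648613e+00] [ 0.2113143  -0.01275179 -0.97733498]
side 558.123589153982 331.1296706629326 236.1897026665165 -0.060869412996967374 [-0.09822812 -0.61371802  1.02353892] [ 0.51051005  0.48249347 -0.71174402]
{'time': 0.1, 'qpos': array([ 1.18701050e+00,  3.42634917e-01,  1.52488645e+00, -2.00410372e-05,
        1.27539558e+00, -1.45980169e-01]), 'qvel': array([ 0.00064933, -0.00307195, -0.00175655,  0.0007734 ,  0.00033674,
       -0.00114393]), 'joint_efforts': array([ 2.80667809e-03, -4.32009101e+01, -2.44696784e+01,  7.20883347e-02,
        5.25208097e-02, -6.68437065e-05]), 'tool_pos': array([0.12351764, 0.50990646, 0.2261361 ]), 'tool_rot': array([-3.14027966e+00, -1.73672485e-04,  2.90379273e+00]), 'contact_force': array([-0.2633032 , -0.50034027,  0.41667757]), 'torque': array([0.0096532 , 0.01701746, 0.03926911]), 'grip_force': 0.0, 'opening': 0.09202874484242365}
```

View pics/top0.png

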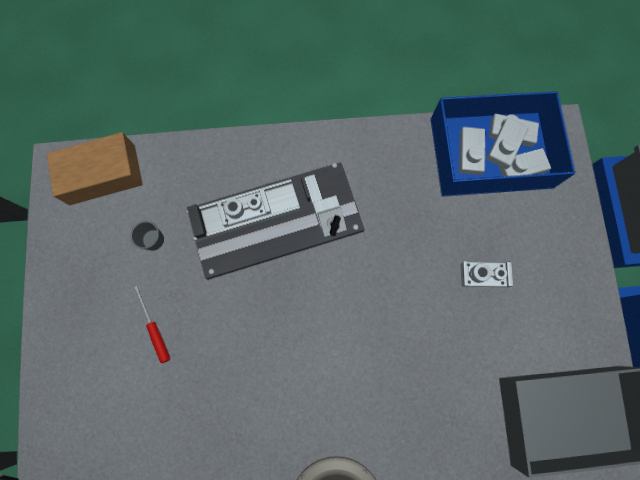

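View pics/side0.png

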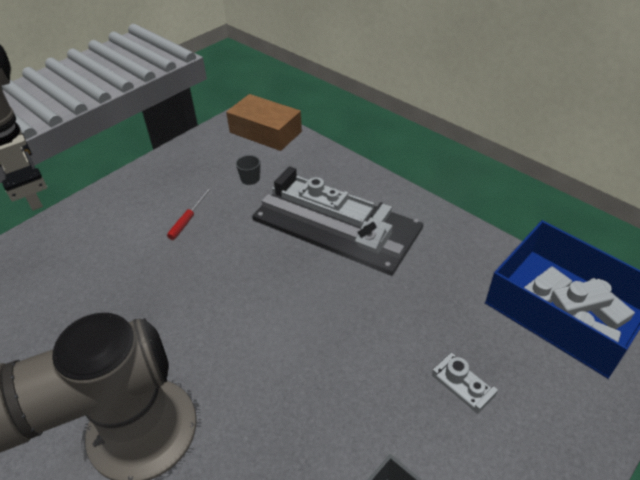

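The top view shows the fixture with its plate corners near (341,164), (363,231), (207,278) and (188,208). The wing knob is near (335,225), the cup (148,236), the tool (150,330) and the spare (487,274). In the side view the knob is near (367,230) and the plate's near corner near (393,268).

```bash
python3 - <<'E'
from h import *
print("tcp/base proj",proj("top",[[.1235,.51,.226],[0,0,0.]]).round(),proj("side",[[.1235,.51,.226],[0,0,0.]]).round())
im=cv2.imread("pics/top0.png"); g=cv2.cvtColor(im,cv2.COLOR_BGR2GRAY)
c=g[150:300,170:385]; cv2.imwrite("pics/c1.png",cv2.resize(c,None,fx=3.5,fy=3.5,interpolation=cv2.INTER_CUBIC))
s=cv2.imread("pics/side0.png")[150:285,240:435]; cv2.imwrite("pics/c2.png",cv2.resize(s,None,fx=4,fy=4,interpolation=cv2.INTER_CUBIC))
for uv in [(340.5,163.5),(363,231.5),(207.5,278),(187.5,208)]: print(onz("top",uv,.02).round(4))
E
```

```text
tcp/base proj [[ 62. 493.]
 [336. 505.]] [[ 33. 196.]
 [142. 429.]]
[ 0.8104 -0.0766  0.02  ]
[ 0.6271 -0.117   0.02  ]
[0.5402 0.2717 0.02  ]
[0.7221 0.3184 0.02  ]
```

View pics/c1.png

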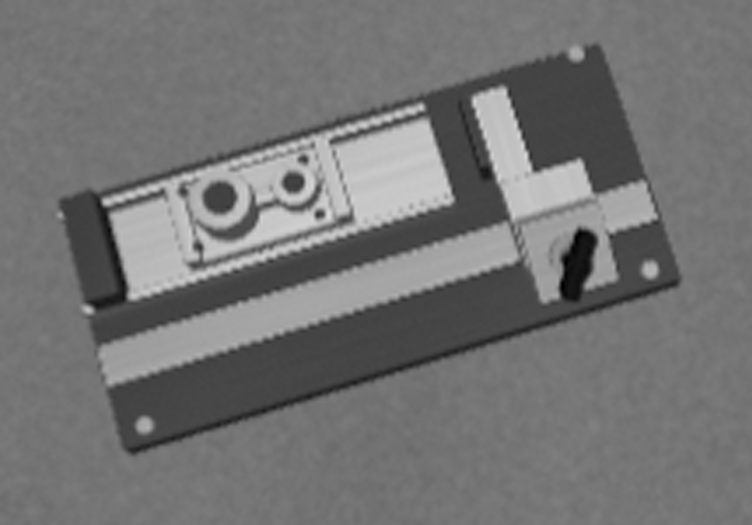

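View pics/c2.png

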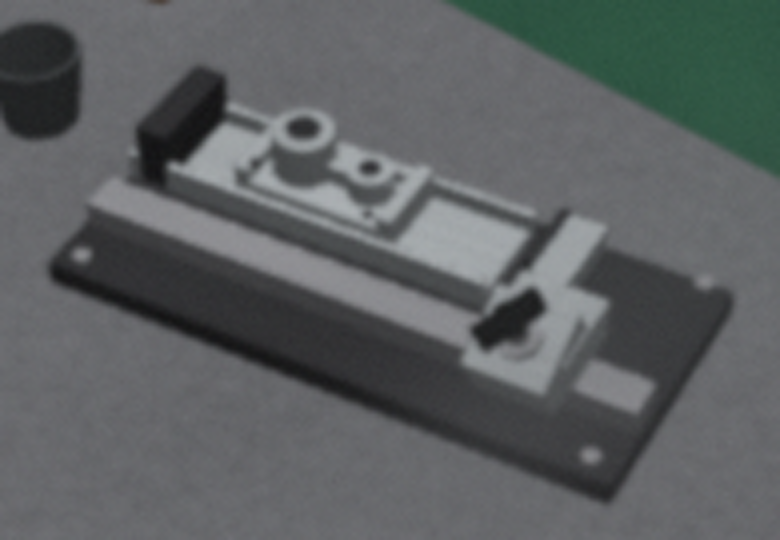

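The crops show the wing at c1 (578,264) and c2 (508,318), lying almost straight up the slant. The carriage is at the −y end and the casting lies a few cm short of the stop.

```bash
cat >> h.py <<'E'
from scipy.optimize import least_squares
def frame(z,y):
    Rz=np.array([[np.cos(y),-np.sin(y),0],[np.sin(y),np.cos(y),0],[0,0,1]]); return lambda p:(np.atleast_2d(p)@Rz.T)+np.r_[z,0]
E
python3 - <<'E'
from h import *
def c1(u,v): return ((u+.5)/3.5+170-.5,(v+.5)/3.5+150-.5)
def c2(u,v): return ((u+.5)/4+240-.5,(v+.5)/4+150-.5)
F=np.array([[92,-175],[-98,-175],[-98,235],[92,235]])/1000
W=np.array([onz("top",c1(*p),.02)[:2] for p in[(602,44),(681,282),(128,446),(60,201)]])
S=np.array([onz("side",c2(*p),.02)[:2] for p in[(733,298),(611,490)]]);print(W.round(4),S.round(4))
A=np.r_[F,F[:2]];B=np.r_[W,S]
f=lambda q:(frame(q[:2],q[2])(np.c_[A,0*A[:,0]])[:,:2]-B).ravel()
r=least_squares(f,[.66,.1,.2],loss="soft_l1",f_scale=.003);print("pose",r.x.round(4),"res mm",(r.fun.reshape(-1,2)*1000).round(1))
T=frame(r.x[:2],r.x[2])
uv={}
for n,(x0,y0,x1,y1) in {"top":(322,205,350,245),"side":(350,215,382,243)}.items():
    g=cv2.imread(f"pics/{n}0.png").max(2)[y0:y1,x0:x1]; m=(g<38).astype(np.uint8)
    k,l,st,ce=cv2.connectedComponentsWithStats(m); i=1+np.argmax(st[1:,4]); uv[n]=ce[i]+[x0,y0]
    p=np.argwhere(l==i)[:,::-1]; e=cv2.minAreaRect(p.astype(np.float32)); print(n,uv[n],st[i],e,g.min())
P,d=tri("top",uv["top"],"side",uv["side"])
c,s=np.cos(r.x[2]),np.sin(r.x[2]); q=np.array([[c,s],[-s,c]])@(P[:2]-r.x[:2]);print("knob",P.round(4),d,"in fixture",q.round(4),"travel",q[1]+.118)
for t in (0,.01,.02,q[1]+.118): print(t,proj("top",T([-.088,-.118+t,.115])),proj("side",T([-.088,-.118+t,.115])))
# casting: top edge of ends: end walls z=.03+.026
for p in[(170,183),(328,136),(352,216),(195,268)]:
    w=onz("top",c1(*p),.056);print("cast",(np.array([[c,s],[-s,c]])@(w[:2]-r.x[:2])).round(4))
E
```

```text
[[ 0.8137 -0.0798]
 [ 0.6301 -0.1203]
 [ 0.5428  0.2748]
 [ 0.7247  0.3202]] [[ 0.8108 -0.0807]
 [ 0.6298 -0.1229]]
pose [0.6867 0.0701 0.2193] res mm [[ 0.8 -0.9]
 [-1.  -1.7]
 [-2.9  3.3]
 [ 0.6 -0.7]
 [ 3.7 -0.1]
 [-0.7  0.9]]
top [334.22033898 225.5       ] [  8  11  10  20 118] ((12.023529052734375, 20.394119262695312), (6.941775321960449, 19.63220977783203), 12.528807640075684) 10
side [366.70731707 229.6097561 ] [ 9  9 16 12 82] ((16.80000114440918, 14.600001335144043), (6.260990142822266, 16.099689483642578), 63.43495178222656) 30
knob [ 0.6247 -0.0435  0.1132] 0.001199019286115974 in fixture [-0.0852 -0.0973] travel 0.020661644189892164
0 [[343.41795529 223.65591661]] [[373.91388091 232.94549738]]
0.01 [[339.2252707  224.89871987]] [[370.03486866 231.45349493]]
0.02 [[335.02726006 226.14324463]] [[366.17682238 229.96968899]]
0.020661644189892164 [[334.74931636 226.2256477 ]] [[365.92229423 229.87180201]]
cast [0.0678 0.151 ]
cast [0.0685 0.0361]
cast [0.0073 0.0356]
cast [0.0032 0.1493]
```

```bash
cat >> h.py <<'E'
from scipy.spatial.transform import Rotation as Ro
FX=np.array([.6867,.0701]);YAW=.2193;T=frame(FX,YAW);Rf=Ro.from_euler("z",YAW)
a=np.radians(28);ZK=np.array([-np.sin(a),0,np.cos(a)]);U=np.array([np.cos(a),0,np.sin(a)])
KN=np.array([-.0865,-.0975,.1145])
def wing(th): return U*np.cos(th-.65)+np.array([0,1,0])*np.sin(th-.65)
def pose(th,h,tr=0,kn=KN):
    "TCP pose with TCP h beyond knob_grip along axis, for knob angle th, carriage shift tr"
    p=T(kn+[0,tr,0]+ZK*h)[0]; w=wing(th); z=-ZK; x=-w
    return p,Rf*Ro.from_matrix(np.c_[x,np.cross(z,x),z])
def go(th,h,tr=0,kn=KN):
    s=telemetry.observe(); R0=Ro.from_euler("xyz",s["tool_rot"]); p,R=pose(th,h,tr,kn)
    print("dpos share",((p-s["tool_pos"])/.4).round(3),"dr share",((R*R0.inv()).as_rotvec()/.5).round(3),"mm",((p-s["tool_pos"])*1e3).round(1),"F",s["contact_force"].round(1),"t",round(s["time"],2))
E
python3 - <<'E'
from h import *
for th in(-.1,0,.15,.3):
    E=T(np.array([KN-wing(th)*.023,KN+wing(th)*.023]))
    for n in("top","side"):
        q=proj(n,E); d=q[1]-q[0]; print(th,n,np.degrees(np.arctan2(d[1],d[0])).round(1))
for n,(x0,y0,x1,y1) in {"top":(322,205,350,245),"side":(350,215,382,243)}.items():
    g=cv2.imread(f"pics/{n}0.png").max(2)[y0:y1,x0:x1]; k,l,st,ce=cv2.connectedComponentsWithStats((g<45).astype(np.uint8)); i=1+np.argmax(st[1:,4])
    p=np.argwhere(l==i)[:,::-1]; w,v=np.linalg.eigh(np.cov(p.T.astype(float)));print(n,np.degrees(np.arctan2(v[1,1],v[0,1])),w**.5)
go(0,.08); print(pose(0,.08)[0],Rf.apply(ZK))
E
```

```text
-0.1 top -62.0
-0.1 side -24.1
0 top -67.6
0 side -29.4
0.15 top -76.1
0.15 side -37.3
0.3 top -84.7
0.3 side -45.3
top 105.58520487893593 [1.88640682 5.48954758]
side 146.33313186119554 [1.76344563 4.68960347]
dpos share [ 1.158 -1.405 -0.103] dr share [ 0.306 -0.932 -0.378] mm [ 463.3 -562.   -41. ] F [-0.3 -0.5  0.4] t 0.1
[ 0.58682424 -0.05205319  0.18513581] [-0.45822771 -0.10213187  0.88294759]
```

>>> apply_moves:
  delta_pos:
    - [0.58,-0.7,0.05]
    - [0.58,-0.7,0.05]
    - [0.58,-0.7,0.05]
    - [0.58,-0.7,0.05]
    - [0.58,-0.7,0.05]
    - [0.58,-0.7,0.05]
    - [0.58,-0.7,0.05]
    - [0.58,-0.7,0.05]
  dr:
    - [0,0,0]
    - [0,0,0]
    - [0,0,0]
    - [0,0,0]
    - [0,0,0]
    - [0,0,0]
    - [0,0,0]
    - [0,0,0]
  jaw: [0.5,0.5,0.5,0.5,0.5,0.5,0.5,0.5]
  force: 40

```text
time: 0.77
tool_pos: [0.3366, 0.2521, 0.2451]
tool_rot: [3.142, -0.0, 2.904]
contact_force: [1.6, 2.1, 0.0]
opening: 0.0471
grip_force: 0.0
```

>>> apply_moves:
  delta_pos:
    - [0.4,-0.49,0.05]
    - [0.4,-0.49,0.05]
    - [0.4,-0.49,0.05]
    - [0.4,-0.49,0.05]
    - [0.4,-0.49,0.05]
    - [0.4,-0.49,0.05]
    - [0.4,-0.49,0.05]
    - [0.4,-0.49,0.05]
  dr:
    - [0,0,0]
    - [0,0,0]
    - [0,0,0]
    - [0.1,-0.3,-0.1]
    - [0.2,-0.5,-0.2]
    - [0.3,-0.7,-0.3]
    - [0.3,-0.9,-0.3]
    - [0.3,-0.93,-0.3]
  jaw: [0.5,0.5,0.5,0.5,0.5,0.5,0.5,0.5]

```text
time: 1.43
tool_pos: [0.4939, 0.0551, 0.2628]
tool_rot: [2.839, 0.39, 2.683]
contact_force: [-1.1, 1.4, -1.1]
opening: 0.0457
grip_force: 0.0
```

```bash
python3 -c "
from h import *
go(.08,.06); print(telemetry.observe()['qpos'].round(2))"
```

```text
dpos share [ 0.255 -0.263 -0.238] dr share [-0.053 -0.011  0.081] mm [ 102.1 -105.1  -95.3] F [-1.1  1.4 -1.1] t 1.43
[-0.16  0.01  1.94  0.27  0.75 -1.49]
```

>>> apply_moves:
  delta_pos:
    - [0.08,-0.09,-0.05]
    - [0.17,-0.18,-0.1]
    - [0.25,-0.26,-0.16]
    - [0.25,-0.26,-0.22]
    - [0.25,-0.26,-0.23]
    - [0.25,-0.26,-0.23]
  dr:
    - [0,0,0.05]
    - [-0.03,0,0.08]
    - [-0.05,-0.01,0.08]
    - [-0.05,-0.01,0.08]
    - [-0.05,-0.01,0.08]
    - [-0.05,-0.01,0.08]
  jaw: [0.5,0.5,0.5,0.5,0.5,0.5]

```text
time: 1.93
tool_pos: [0.5948, -0.0467, 0.1689]
tool_rot: [2.863, 0.397, 2.738]
contact_force: [-0.3, 1.1, 1.0]
opening: 0.0462
grip_force: 0.0
```

```bash
python3 - <<'E'
from h import *
go(.08,.06); go(.08,-.017)
a=snap("top","top1")[170:290,260:400];b=snap("side","side1")[130:290,290:430]
r=lambda i,f:cv2.resize(i,None,fx=f,fy=f,interpolation=cv2.INTER_CUBIC)
a=r(a,2.8);b=r(b,2.8); h=max(a.shape[0],b.shape[0]); o=np.zeros((h,a.shape[1]+b.shape[1],3),np.uint8);o[:a.shape[0],:a.shape[1]]=a;o[:b.shape[0],a.shape[1]:]=b
cv2.imwrite("pics/v1.png",o[:,:,::-1])
E
```

```text
dpos share [ 0.003 -0.008 -0.004] dr share [-0.007 -0.017 -0.009] mm [ 1.2 -3.3 -1.4] F [-0.3  1.1  1. ] t 1.93
dpos share [ 0.091  0.011 -0.174] dr share [-0.007 -0.017 -0.009] mm [ 36.5   4.6 -69.4] F [-0.3  1.1  1. ] t 1.93
```

View pics/v1.png

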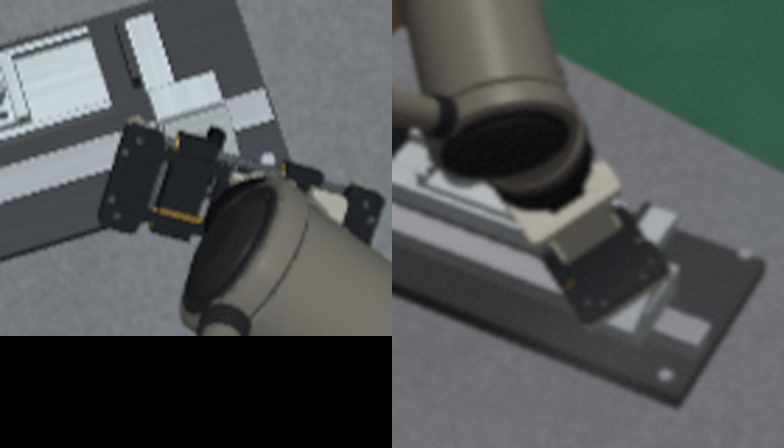

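The left panel shows the wing tip at (215,140) between the finger pads at about (190,180) and (300,180). The right panel shows the gripper over the knob. Clear to descend.

>>> apply_moves:
  delta_pos:
    - [0.025,-0.003,-0.05]
    - [0.05,0.003,-0.1]
    - [0.075,0.008,-0.14]
    - [0.09,0.011,-0.174]
    - [0.09,0.011,-0.174]
    - [0.09,0.011,-0.174]
  dr:
    - [-0.01,-0.02,-0.01]
    - [-0.01,-0.02,-0.01]
    - [-0.01,-0.02,-0.01]
    - [-0.01,-0.02,-0.01]
    - [-0.01,-0.02,-0.01]
    - [-0.01,-0.02,-0.01]
  jaw: [0.5,0.5,0.5,0.5,0.5,0.5]

```text
time: 2.53
tool_pos: [0.6319, -0.0405, 0.1048]
tool_rot: [2.862, 0.417, 2.736]
contact_force: [-0.4, 0.4, -1.0]
opening: 0.0459
grip_force: 0.0
```

>>> apply_moves:
  delta_pos:
    - [0,0,0]
    - [0,0,0]
    - [0,0,0]
    - [0,0,0]
  dr:
    - [0,0,0]
    - [0,0,0]
    - [0,0,0]
    - [0,0,0]
  jaw: [0.3,0.25,0.2,0.18]
  force: 10

```text
time: 2.87
tool_pos: [0.6322, -0.0417, 0.1046]
tool_rot: [2.863, 0.417, 2.735]
contact_force: [-0.9, 0.8, 0.4]
opening: 0.0238
grip_force: 0.0
```

```bash
python3 -c "
from h import *
go(.08,-.017); s=telemetry.observe();print(s)"
```

```text
dpos share [-0.002 -0.001 -0.013] dr share [ 0.01   0.02  -0.003] mm [-0.9 -0.4 -5.1] F [-0.9  0.8  0.4] t 2.87
{'time': 2.8667, 'qpos': array([-0.30680596,  0.47657371,  1.82738168,  0.55949797,  0.45850518,
       -1.9882593 ]), 'qvel': array([-0.00053209,  0.01086511,  0.00290074,  0.00191299, -0.00132494,
       -0.00148983]), 'joint_efforts': array([ 6.56765141e-02, -4.50906301e+01, -1.94652486e+01,  7.90621284e-01,
       -1.19315665e+00,  1.12102463e-02]), 'tool_pos': array([ 0.6321646 , -0.04174967,  0.10456484]), 'tool_rot': array([2.86270919, 0.41737008, 2.73458584]), 'contact_force': array([-0.90261253,  0.80930335,  0.35455184]), 'torque': array([-0.03400469,  0.31811312,  0.00125992]), 'grip_force': 0.0, 'opening': 0.023751913376444955}
```

>>> apply_moves:
  delta_pos:
    - [0.002,0,-0.008]
    - [0.002,0,-0.008]
    - [0.002,0,-0.008]
    - [0.002,0,-0.008]
  dr:
    - [0,0,0]
    - [0,0,0]
    - [0,0,0]
    - [0,0,0]
  jaw: [0.16,0.14,0.12,0.1]
  force: 10

```text
time: 3.2
tool_pos: [0.6331, -0.0435, 0.1007]
tool_rot: [2.864, 0.418, 2.734]
contact_force: [-4.1, -6.9, 2.8]
opening: 0.0154
grip_force: 10.0
```

>>> apply_moves:
  delta_pos:
    - [0,0,0]
    - [0,0,0]
    - [0,0,0]
  dr:
    - [0,0,0]
    - [0,0,0]
    - [0,0,0]
  jaw: [0.05,0,0]
  force: 35

```text
time: 3.45
tool_pos: [0.6331, -0.0435, 0.1007]
tool_rot: [2.864, 0.418, 2.734]
contact_force: [-4.5, -6.9, 2.5]
opening: 0.014
grip_force: 35.0
```

```bash
python3 -c "
from h import *
go(.08,-.017); s=telemetry.observe();print(s['torque'],s['qpos'].round(3)); print((Rf.apply(ZK)*.4/.5).round(3), Rf.apply([0,1,0]))"
```

```text
dpos share [-0.005  0.003 -0.003] dr share [0.013 0.02  0.001] mm [-1.8  1.4 -1.2] F [-4.5 -6.9  2.5] t 3.45
[-1.18462091  0.66129295 -0.48814498] [-0.308  0.484  1.828  0.566  0.45  -1.997]
[-0.367 -0.082  0.706] [-0.21754644  0.97604997  0.        ]
```

>>> apply_moves:
  delta_pos:
    - [-0.003,-0.005,0]
    - [-0.003,-0.005,0]
    - [-0.003,-0.005,0]
    - [-0.003,-0.005,0]
    - [-0.003,-0.005,0]
    - [-0.003,-0.005,0]
    - [-0.003,-0.005,0]
  dr:
    - [0,0,0]
    - [-0.07,-0.015,0.14]
    - [-0.14,-0.03,0.28]
    - [-0.21,-0.05,0.42]
    - [-0.28,-0.065,0.56]
    - [-0.35,-0.08,0.7]
    - [-0.35,-0.08,0.7]
  jaw: [0,0,0,0,0,0,0]
  force: 40

```text
time: 4.03
tool_pos: [0.6329, -0.0435, 0.1007]
tool_rot: [3.046, 0.491, -3.114]
contact_force: [8.0, 3.1, -3.7]
opening: 0.0138
grip_force: 40.0
```

```bash
python3 -c "
from h import *
go(.48,-.017); s=telemetry.observe();print(s['torque'],s['opening'],s['qpos'].round(3))"
```

```text
dpos share [-0.004  0.003 -0.003] dr share [-0.01   0.019 -0.006] mm [-1.6  1.3 -1.2] F [ 8.   3.1 -3.7] t 4.03
[ 0.37626455 -0.61825175  0.11530424] 0.013765410012249108 [-0.316  0.486  1.827  0.588  0.462 -2.42 ]
```

>>> apply_moves:
  delta_pos:
    - [0,0,0]
    - [0,0,0]
    - [0,0,0]
    - [0,0,0]
    - [0,0,0]
    - [0,0,0]
  dr:
    - [-0.07,-0.015,0.14]
    - [-0.14,-0.03,0.28]
    - [-0.21,-0.05,0.42]
    - [-0.28,-0.065,0.56]
    - [-0.35,-0.08,0.7]
    - [-0.35,-0.08,0.7]
  jaw: [0,0,0,0,0,0]

```text
time: 4.53
tool_pos: [0.6329, -0.0434, 0.1006]
tool_rot: [-3.034, 0.486, -2.668]
contact_force: [7.8, 2.8, -3.2]
opening: 0.0141
grip_force: 40.0
```

>>> apply_moves:
  delta_pos:
    - [0,0,0]
    - [0,0,0]
    - [0,0,0]
    - [0,0,0]
  dr:
    - [-0.07,-0.015,0.14]
    - [-0.14,-0.03,0.28]
    - [-0.16,-0.036,0.32]
    - [-0.16,-0.036,0.32]
  jaw: [0,0,0,0]

```text
time: 4.87
tool_pos: [0.6328, -0.0435, 0.1006]
tool_rot: [-2.948, 0.458, -2.472]
contact_force: [7.8, 4.0, -4.2]
opening: 0.014
grip_force: 40.0
```

```bash
python3 - <<'E'
from h import *
go(1.05,-.017); s=telemetry.observe();print(s['torque'],s['opening'],s['qpos'].round(3))
a=snap("top","top2")[170:290,260:400];b=snap("side","side2")[130:290,290:430]
r=lambda i,f:cv2.resize(i,None,fx=f,fy=f,interpolation=cv2.INTER_CUBIC)
a=r(a,2.8);b=r(b,2.8); h=max(a.shape[0],b.shape[0]); o=np.zeros((h,a.shape[1]+b.shape[1],3),np.uint8);o[:a.shape[0],:a.shape[1]]=a;o[:b.shape[0],a.shape[1]:]=b
cv2.imwrite("pics/v2.png",o[:,:,::-1])
E
```

```text
dpos share [-0.004  0.003 -0.003] dr share [-0.029  0.005 -0.018] mm [-1.6  1.4 -1.1] F [ 7.8  4.  -4.2] t 4.87
[ 0.35604481 -0.63838183 -0.04914937] 0.013974276860259158 [-0.321  0.488  1.819  0.59   0.482 -2.996]
```

View pics/v2.png

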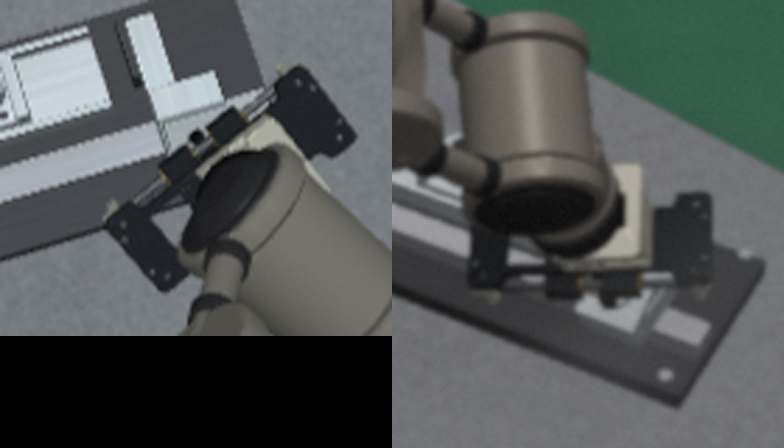

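The left panel shows the wing tip at (197,135), now turned up-left and held between the pads. The knob is at about 1.05 rad. Now slide along the rail.

>>> apply_moves:
  delta_pos:
    - [-0.002,0.008,0]
    - [-0.005,0.02,0]
    - [-0.009,0.04,0]
    - [-0.0134,0.06,0]
    - [-0.0178,0.08,0]
    - [-0.0223,0.1,0]
    - [-0.0245,0.11,0]
    - [-0.0267,0.12,0]
  dr:
    - [0,0,0]
    - [0,0,0]
    - [0,0,0]
    - [0,0,0]
    - [0,0,0]
    - [0,0,0]
    - [0,0,0]
    - [0,0,0]
  jaw: [0,0,0,0,0,0,0,0]

```text
time: 5.63
tool_pos: [0.6219, 0.0043, 0.1006]
tool_rot: [-2.948, 0.458, -2.473]
contact_force: [4.7, -0.8, -2.4]
opening: 0.014
grip_force: 40.0
```

```bash
cat >> h.py <<'E'
def st(th,p0=np.array([.6328,-.0435,.1006])):
    s=telemetry.observe(); d=Rf.inv().apply(s["tool_pos"]-p0)*1e3; F=Rf.inv().apply(s["contact_force"]); R=Ro.from_euler("xyz",s["tool_rot"])
    er=(pose(th,0)[1]*R.inv()).as_rotvec()
    print("t",round(s["time"],2),"moved fixt mm",d.round(1),"F fixt",F.round(1),"rot err share",(er/.5).round(3),"q",s["qpos"].round(3),"open",round(s["opening"]*1e3,1))
E
python3 -c "
from h import *
st(1.05)"
```

```text
t 5.63 moved fixt mm [-0.3 49.  -0. ] F fixt [ 4.4 -1.8 -2.4] rot err share [-0.029  0.004 -0.015] q [-0.231  0.465  1.864  0.56   0.427 -2.893] open 14.0
```

>>> apply_moves:
  delta_pos:
    - [-0.0022,0.01,0]
    - [-0.0045,0.02,0]
    - [-0.0067,0.03,0]
    - [-0.009,0.04,0]
    - [-0.0111,0.05,0]
    - [-0.0134,0.06,0]
    - [-0.0156,0.07,0]
    - [-0.0178,0.08,0]
  dr:
    - [0,0,0]
    - [0,0,0]
    - [0,0,0]
    - [0,0,0]
    - [0,0,0]
    - [0,0,0]
    - [0,0,0]
    - [0,0,0]
  jaw: [0,0,0,0,0,0,0,0]

```text
time: 6.3
tool_pos: [0.6145, 0.0362, 0.1005]
tool_rot: [-2.949, 0.457, -2.473]
contact_force: [4.8, -1.0, -2.5]
opening: 0.0136
grip_force: 40.0
```

>>> apply_moves:
  delta_pos:
    - [-0.001,0.005,0]
    - [-0.0022,0.01,0]
    - [-0.0033,0.015,0]
    - [-0.0045,0.02,0]
    - [-0.0056,0.025,0]
    - [-0.0067,0.03,0]
    - [-0.0078,0.035,0]
    - [-0.009,0.04,0]
  dr:
    - [0,0,0]
    - [0,0,0]
    - [0,0,0]
    - [0,0,0]
    - [0,0,0]
    - [0,0,0]
    - [0,0,0]
    - [0,0,0]
  jaw: [0,0,0,0,0,0,0,0]

```text
time: 6.97
tool_pos: [0.6109, 0.0517, 0.1006]
tool_rot: [-2.948, 0.457, -2.473]
contact_force: [5.4, -4.0, -3.8]
opening: 0.0138
grip_force: 40.0
```

```bash
python3 -c "
from h import *
st(1.05)"
```

```text
t 6.97 moved fixt mm [-0.7 97.7 -0. ] F fixt [ 4.4 -5.1 -3.8] rot err share [-0.028  0.004 -0.014] q [-0.134  0.449  1.895  0.503  0.378 -2.759] open 13.8
```

>>> apply_moves:
  delta_pos:
    - [-0.001,0.005,0]
    - [-0.0022,0.01,0]
    - [-0.0033,0.015,0]
    - [-0.0045,0.02,0]
    - [-0.0056,0.025,0]
    - [-0.0067,0.03,0]
    - [-0.0078,0.035,0]
    - [-0.009,0.04,0]
  dr:
    - [0,0,0]
    - [0,0,0]
    - [0,0,0]
    - [0,0,0]
    - [0,0,0]
    - [0,0,0]
    - [0,0,0]
    - [0,0,0]
  jaw: [0,0,0,0,0,0,0,0]

```text
time: 7.63
tool_pos: [0.6072, 0.0675, 0.1005]
tool_rot: [-2.948, 0.457, -2.474]
contact_force: [4.8, -4.2, -2.5]
opening: 0.0137
grip_force: 40.0
```

>>> apply_moves:
  delta_pos:
    - [-0.001,0.005,0]
    - [-0.0022,0.01,0]
    - [-0.0033,0.015,0]
    - [-0.0045,0.02,0]
    - [-0.0056,0.025,0]
    - [-0.0067,0.03,0]
    - [-0.0078,0.035,0]
    - [-0.0085,0.038,0]
  dr:
    - [0,0,0]
    - [0,0,0]
    - [0,0,0]
    - [0,0,0]
    - [0,0,0]
    - [0,0,0]
    - [0,0,0]
    - [0,0,0]
  jaw: [0,0,0,0,0,0,0,0]

```text
time: 8.3
tool_pos: [0.6037, 0.0828, 0.1006]
tool_rot: [-2.948, 0.457, -2.473]
contact_force: [2.9, -4.6, -0.8]
opening: 0.0139
grip_force: 40.0
```

```bash
python3 -c "
from h import *
st(1.05)"
```

```text
t 8.3 moved fixt mm [ -0.9 129.6  -0. ] F fixt [ 1.8 -5.1 -0.8] rot err share [-0.028  0.003 -0.014] q [-0.068  0.441  1.909  0.447  0.351 -2.649] open 13.9
```

Now 1 mm per row up to the stop.

>>> apply_moves:
  delta_pos:
    - [-0.0005,0.0025,0]
    - [-0.001,0.005,0]
    - [-0.0016,0.0075,0]
    - [-0.0022,0.01,0]
    - [-0.0028,0.0125,0]
    - [-0.0033,0.015,0]
    - [-0.0039,0.0175,0]
    - [-0.0039,0.0175,0]
  dr:
    - [0,0,0]
    - [0,0,0]
    - [0,0,0]
    - [0,0,0]
    - [0,0,0]
    - [0,0,0]
    - [0,0,0]
    - [0,0,0]
  jaw: [0,0,0,0,0,0,0,0]

```text
time: 8.97
tool_pos: [0.6021, 0.0898, 0.1006]
tool_rot: [-2.949, 0.457, -2.473]
contact_force: [3.5, -3.4, -0.8]
opening: 0.014
grip_force: 40.0
```

>>> apply_moves:
  delta_pos:
    - [-0.0005,0.002,0]
    - [-0.0009,0.004,0]
    - [-0.0014,0.006,0]
    - [-0.0014,0.006,0]
  dr:
    - [0,0,0]
    - [0,0,0]
    - [0,0,0]
    - [0,0,0]
  jaw: [0,0,0,0]

```text
time: 9.3
tool_pos: [0.6015, 0.0922, 0.1005]
tool_rot: [-2.949, 0.457, -2.473]
contact_force: [3.4, -3.9, -1.7]
opening: 0.0137
grip_force: 40.0
```

```bash
python3 -c "
from h import *
st(1.05)"
```

```text
t 9.3 moved fixt mm [-1.000e+00  1.393e+02 -1.000e-01] F fixt [ 2.5 -4.6 -1.7] rot err share [-0.028  0.003 -0.015] q [-0.048  0.44   1.912  0.427  0.344 -2.612] open 13.7
```

>>> apply_moves:
  delta_pos:
    - [-0.0004,0.002,0]
    - [-0.0009,0.004,0]
    - [-0.0013,0.006,0]
    - [-0.0013,0.006,0]
  dr:
    - [0,0,0]
    - [0,0,0]
    - [0,0,0]
    - [0,0,0]
  jaw: [0,0,0,0]

```text
time: 9.63
tool_pos: [0.6011, 0.0941, 0.1005]
tool_rot: [-2.948, 0.457, -2.473]
contact_force: [2.7, -7.7, -1.4]
opening: 0.0136
grip_force: 40.0
```

```bash
python3 -c "
from h import *
st(1.05)"
```

```text
t 9.63 moved fixt mm [-1.000e+00  1.412e+02 -1.000e-01] F fixt [ 1.  -8.1 -1.4] rot err share [-0.027  0.003 -0.014] q [-0.043  0.44   1.912  0.421  0.342 -2.602] open 13.6
```

>>> apply_moves:
  delta_pos:
    - [-0.0004,0.002,0]
    - [-0.0009,0.004,0]
    - [-0.0009,0.004,0]
    - [-0.0009,0.004,0]
  dr:
    - [0,0,0]
    - [0,0,0]
    - [0,0,0]
    - [0,0,0]
  jaw: [0,0,0,0]

```text
time: 9.97
tool_pos: [0.6011, 0.0943, 0.1006]
tool_rot: [-2.946, 0.457, -2.474]
contact_force: [2.6, -14.3, -1.5]
opening: 0.0142
grip_force: 40.0
```

```bash
python3 -c "
from h import *
st(1.05)"
```

```text
t 9.97 moved fixt mm [ -0.9 141.4  -0. ] F fixt [ -0.5 -14.5  -1.5] rot err share [-0.025  0.005 -0.011] q [-0.042  0.439  1.913  0.416  0.339 -2.596] open 14.2
```

>>> apply_moves:
  delta_pos:
    - [0,0,0]
    - [0,0,0]
    - [0,0,0]
    - [0,0,0]
    - [0,0,0]
    - [0,0,0]
  dr:
    - [0.07,0.015,-0.14]
    - [0.14,0.03,-0.28]
    - [0.21,0.05,-0.42]
    - [0.28,0.065,-0.56]
    - [0.35,0.08,-0.7]
    - [0.35,0.08,-0.7]
  jaw: [0,0,0,0,0,0]

```text
time: 10.47
tool_pos: [0.6013, 0.094, 0.1006]
tool_rot: [3.139, 0.498, -2.919]
contact_force: [2.2, -16.5, -0.9]
opening: 0.0142
grip_force: 40.0
```

```bash
python3 -c "
from h import *
st(.65)"
```

```text
t 10.47 moved fixt mm [ -0.9 141.1   0. ] F fixt [ -1.5 -16.6  -0.9] rot err share [-0.009  0.018 -0.009] q [-0.037  0.439  1.917  0.4    0.327 -2.181] open 14.2
```

>>> apply_moves:
  delta_pos:
    - [0,0,0]
    - [0,0,0]
    - [0,0,0]
    - [0,0,0]
    - [0,0,0]
    - [0,0,0]
  dr:
    - [0.07,0.015,-0.14]
    - [0.14,0.03,-0.28]
    - [0.21,0.05,-0.42]
    - [0.28,0.065,-0.56]
    - [0.35,0.08,-0.7]
    - [0.35,0.08,-0.7]
  jaw: [0,0,0,0,0,0]

```text
time: 10.97
tool_pos: [0.6013, 0.0938, 0.1007]
tool_rot: [2.942, 0.46, 2.922]
contact_force: [2.5, -17.7, 0.0]
opening: 0.0138
grip_force: 40.0
```

>>> apply_moves:
  delta_pos:
    - [0,0,0]
    - [0,0,0]
    - [0,0,0]
    - [0,0,0]
  dr:
    - [0.05,0.01,-0.1]
    - [0.1,0.023,-0.2]
    - [0.15,0.034,-0.3]
    - [0.15,0.034,-0.3]
  jaw: [0,0,0,0]

```text
time: 11.3
tool_pos: [0.6012, 0.0937, 0.1007]
tool_rot: [2.868, 0.422, 2.742]
contact_force: [1.5, -18.8, 0.4]
opening: 0.014
grip_force: 40.0
```

```bash
python3 -c "
from h import *
st(.08); print(telemetry.observe()['torque'])"
```

```text
t 11.3 moved fixt mm [-1.000e+00  1.407e+02  1.000e-01] F fixt [ -2.6 -18.7   0.4] rot err share [ 0.023  0.024 -0.013] q [-0.029  0.438  1.918  0.356  0.317 -1.571] open 14.0
[-3.2423803   0.02713442 -1.44161262]
```

>>> apply_moves:
  delta_pos:
    - [0,0,0]
    - [0,0,0]
    - [0,0,0]
    - [0,0,0]
  dr:
    - [0.035,0.008,-0.07]
    - [0.07,0.015,-0.14]
    - [0.07,0.015,-0.14]
    - [0.07,0.015,-0.14]
  jaw: [0,0,0,0]

```text
time: 11.63
tool_pos: [0.6012, 0.0936, 0.1007]
tool_rot: [2.838, 0.401, 2.662]
contact_force: [2.3, -19.2, 0.1]
opening: 0.014
grip_force: 40.0
```

```bash
python3 -c "
from h import *
st(0); print(telemetry.observe()['torque'])"
```

```text
t 11.63 moved fixt mm [-1.000e+00  1.407e+02  1.000e-01] F fixt [ -1.9 -19.3   0.1] rot err share [ 0.03   0.026 -0.019] q [-0.028  0.438  1.918  0.349  0.316 -1.488] open 14.0
[-3.2224583   0.04634127 -1.4597019 ]
```

>>> apply_moves:
  delta_pos:
    - [0,0,0]
    - [0,0,0]
    - [0,0,0]
    - [0,0,0]
  dr:
    - [0.035,0.008,-0.07]
    - [0.07,0.015,-0.14]
    - [0.1,0.023,-0.2]
    - [0.1,0.023,-0.2]
  jaw: [0,0,0,0]

```text
time: 11.97
tool_pos: [0.6012, 0.0935, 0.1007]
tool_rot: [2.797, 0.366, 2.546]
contact_force: [2.0, -20.6, 1.2]
opening: 0.0142
grip_force: 40.1
```

```bash
python3 -c "
from h import *
st(-.11); print(telemetry.observe()['torque'])"
```

```text
t 11.97 moved fixt mm [-1.000e+00  1.406e+02  1.000e-01] F fixt [ -2.6 -20.6   1.2] rot err share [ 0.031  0.023 -0.011] q [-0.026  0.438  1.917  0.337  0.316 -1.362] open 14.2
[-3.39169133  0.09311688 -1.32936721]
```

>>> apply_moves:
  delta_pos:
    - [0.001,-0.004,0]
    - [0.0022,-0.01,0]
    - [0.0022,-0.01,0]
  dr:
    - [0,0,0]
    - [0,0,0]
    - [0,0,0]
  jaw: [0,0,0]

```text
time: 12.22
tool_pos: [0.6012, 0.093, 0.1006]
tool_rot: [2.796, 0.362, 2.55]
contact_force: [1.8, -0.4, 1.7]
opening: 0.014
grip_force: 40.0
```

```bash
python3 -c "
from h import *
st(-.11); print(telemetry.observe()['torque'])"
```

```text
t 12.22 moved fixt mm [ -1.1 140.1   0. ] F fixt [ 1.7 -0.8  1.7] rot err share [ 0.026  0.019 -0.019] q [-0.03   0.438  1.916  0.353  0.322 -1.382] open 14.0
[-0.33282928 -0.127183    0.29848571]
```

>>> apply_moves:
  delta_pos:
    - [0,0,0]
    - [0,0,0]
    - [0,0,0]
    - [0,0,0]
    - [-0.02,-0.005,0.04]
    - [-0.06,-0.014,0.12]
    - [-0.1,-0.022,0.19]
    - [-0.14,-0.03,0.27]
  dr:
    - [0,0,0]
    - [0,0,0]
    - [0,0,0]
    - [0,0,0]
    - [0,0,0]
    - [0,0,0]
    - [0,0,0]
    - [0,0,0]
  jaw: [0.1,0.3,0.5,0.5,0.5,0.5,0.5,0.5]

```text
time: 12.88
tool_pos: [0.5432, 0.0809, 0.2078]
tool_rot: [2.798, 0.359, 2.55]
contact_force: [0.4, -0.8, -0.1]
opening: 0.0457
grip_force: 0.0
```

>>> apply_moves:
  delta_pos:
    - [-0.1,-0.1,0.1]
    - [-0.2,-0.2,0.15]
    - [-0.3,-0.3,0.2]
    - [-0.3,-0.4,0.2]
    - [-0.3,-0.5,0.2]
    - [-0.3,-0.6,0.2]
    - [-0.3,-0.6,0.2]
    - [-0.3,-0.6,0.2]
  dr:
    - [0,0,0]
    - [0,0,0]
    - [0,0,0]
    - [0,0,0]
    - [0,0,0]
    - [0,0,0]
    - [0,0,0]
    - [0,0,0]
  jaw: [0.5,0.5,0.5,0.5,0.5,0.5,0.5,0.5]

```text
time: 13.55
tool_pos: [0.4243, -0.1658, 0.289]
tool_rot: [2.798, 0.364, 2.542]
contact_force: [-0.3, -0.9, -0.1]
opening: 0.0463
grip_force: 0.0
```

```bash
python3 - <<'E'
from h import *
print(telemetry.observe()["qpos"].round(2))
a=snap("top","top3")[180:290,175:375];snap("side","side3")
cv2.imwrite("pics/v3.png",cv2.resize(a,None,fx=3.8,fy=3.8,interpolation=cv2.INTER_CUBIC)[:,:,::-1])
E
```

```text
[-0.84 -0.04  1.92  0.49  1.05 -2.08]
```

View pics/v3.png

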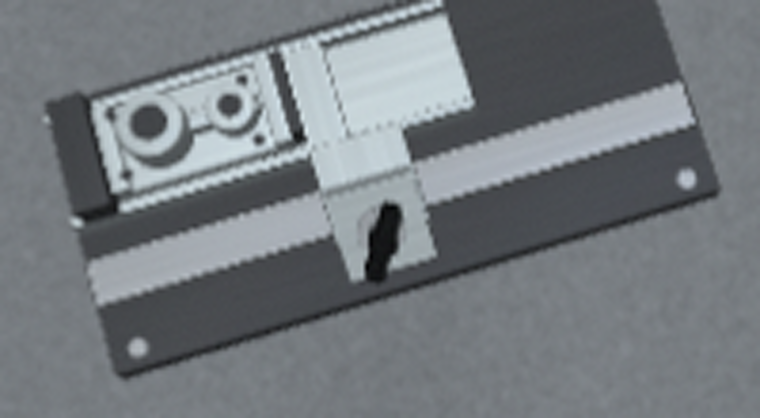

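The casting sits against the stop at (100,150), the pad touches its other end at (290,95), and the wing at (383,242) lies as it did at the start. I'll check the wing angle by number.

```bash
python3 - <<'E'
from h import *
K=KN+[0,.1405,0]
for n in("top","side"):
    for th in(0,.1,.25):
        q=proj(n,T(np.array([K-wing(th)*.023,K+wing(th)*.023]))); d=q[1]-q[0]; print(n,th,np.degrees(np.arctan2(d[1],d[0])).round(1))
    x0,y0=(proj(n,T(K))[0]-16).astype(int); g=cv2.imread(f"pics/{n}3.png").max(2)[y0:y0+32,x0:x0+32]
    k,l,st_,ce=cv2.connectedComponentsWithStats((g<45).astype(np.uint8)); i=l[14:19,14:19].max()
    p=np.argwhere(l==i)[:,::-1]; w,v=np.linalg.eigh(np.cov(p.T.astype(float)));print(n,len(p),np.degrees(np.arctan2(v[1,1],v[0,1])),w**.5,ce[i]+[x0,y0],proj(n,T(K)))
E
```

```text
top 0 -68.8
top 0.1 -74.6
top 0.25 -83.5
top 115 103.91874618135617 [1.7139179  5.55089608] [275.10434783 243.49565217] [[275.17741331 243.26820999]]
side 0 -29.6
side 0.1 -34.7
side 0.25 -42.4
side 825 -139.94112701026256 [7.21032084 9.95566914] [315.43878788 206.04121212] [[314.28788457 209.67239046]]
```

```bash
python3 -c "
from h import *
print(job.hand_in())"
```

```text
the job is handed in; nothing more can be done
None
```

I loosened the knob to about 1.05 rad and slid the carriage until the casting met the end stop. I then retightened the knob with the casting held and handed the job in at about 13.7 s. The final picture shows the casting home and the wing back at its starting angle. The wrist force was about 21 N at its highest reading, but the pad force on the casting was not measured directly and no verdict came back.

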